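# Latch the red test socket shut

### The arm

A 6-joint arm with a two-finger parallel gripper is mounted at the origin on a cart in front of the work surface, level with it; the furniture and walls round the work are solid. World frame = base frame: x ahead of the robot, y to its left, z up, the work surface at z = 0. Lengths are in m, angles in rad, forces in N, time in s.
With the tool pointing down it reaches from about 0.325 to 0.9 m from the base axis. Payload 6.1 kg.
Tool frame: the origin (TCP) lies at the very end of the fingers, on their centre line; the grasp point (between the pads) lies 19 mm behind it (robot.tcp_to_grasp is the distance from the TCP to the grasp point, in m); z points along the fingers, x is the direction in which the jaws open and shut, and the axes are right-handed (so a half turn about z gives the same grasp; the last joint's range is limited). The gripper opens to 85 mm and grips with 20 to 120 N. Pads are 22 mm wide; open, the fingers measure 114 mm over their backs; the gripper's body (76 mm by 85 mm) begins 54 mm behind the grasp point. The pads swing forward as they close: fully open they stand 13 mm farther back than shut.
Start: joints at [-1.279, 0.22, 1.526, -0, 1.395, -0.126], TCP at [0.254, -0.571, 0.231] pointing down, gripper open.
Joint ranges: [-2.98, 2.98], [-0.91, 2.08], [0.09, 2.57], [-1.24, 4.39], [0.2, 2.65], [-2.68, 2.68]. Speed limits (rad/s): [2.57, 2.57, 3.01, 3.14, 3.14, 3.14].

### API

Orientations are given as a rotation vector (axis times angle).
In Python, from rig import status, vision, robot, nets gives the robot as it stands.
- The arm moves only by the tool servo_tool, never from a script. Its argument "steps" is a list of rows, each a list of 5 numbers: the shift along the world's x, y, z in mm, then the turn about the world's z in degrees, then the finger opening in mm, from 0 to 85.4. A call has exactly 8 rows; each row shifts and turns the commanded pose from where the row before left it; what a row does not reach is not made up. A row lasts 1/8 s, in which the tool goes at most 62.5 mm and 10.7 degrees, less where a joint would pass 70% of its speed; a pose out of reach is approached as far as the arm can. A call is refused whole if a number of a shift passes 62.5 or a number of a turn 10.7, either way. A call with a gripper value outside its range is refused whole. The fingers move at their own pace and stop on an object; "force" is the grip in N (left out, the last holds). Time passes only in rows, so rows that do not move let the fingers close, or fill a call up. It gives the time, the measured TCP pose, the force and the opening at its end, in the units of the state.
- status.observe(): the state, without advancing time (a new reading comes with each control period).
- vision.grab_frame(name): name is "scene" or "top" or "wrist"; returns a dict with "color" (480x640x3 uint8, red, green, blue), "range_z" (480x640 float32, m along the optical axis (not along the pixel's ray), 0 where there is no reading), "vertical_fov" (degrees; the focal length in pixels is half the picture's height over the tangent of half this angle, whatever the lens; pixels are square), "cx", "cy" (the principal point, pixels), "view" (4x4, takes a point from world to camera coordinates). Camera axes: x right, y down, z forward; pixel columns grow to the right and rows downward; lengths in m; the calibration is good to about 2 mm. The wrist camera is an equidistant fisheye: a pixel r from the principal point sees the ray r / f radians off the axis. A picture is of the moment at which its call begins.
- robot.close_job(): hands the job in, once; it reports no verdict.
Trained networks look in the newest picture that a camera, given by its name, has taken for a name from the list of things; names that differ only in an ending like _2 or _b are one class to them, and where a whole thing is asked for, a point or a joint stands for the part that bears it (a point fixed in the world has none). Each returns a list of dicts, best first, with "conf" (0 to 1); they miss things now and then, are a little off and sometimes report something else, mostly with a low value. They report only what shows in the picture. A call takes as long as a camera call.
- nets.boxes_of(camera, thing): "location" ([x, y, z] in m, in world coordinates, good to about 4 mm: the middle of the surface that is visible of it).
The state is a dict: "time": time; "joints": joint angles; "dq": joint speeds; "effort": joint torques, N m; "ee_pos": TCP position; "ee_rot": TCP orientation; "wrist_force": force on the tool from outside, world axes, zero at the start; "ft_torque": the same for the moment, N m; "opening": finger opening in m.
Only numpy, scipy, OpenCV 4.12 (cv2) and the standard library are available. Lean on these libraries where they do the work, as an engineer would, in place of code of your own. Each camera call takes 0.05 s, during which the arm holds its last target.

### The job

Close the chip test socket that has the red knob: push its spring-loaded plunger down into the housing by the knob, slide the knob fully home so that the steel keeper goes under the dark catch bridge, and let go, so that the keeper holds the plunger down. Do not press the socket with the blue knob.

Things in the scene. Friction and masses are not known exactly. Their poses are not given: they have to be found in the camera images.
- red_knob (a point): Centre of the red knob: upright cylinder, 24 mm across, 28 mm tall, its foot 14 mm below this point. It stands on the keeper, a steel bar 28 mm wide, 8 mm thick, between strips 6 mm tall (40 mm over both), on the head of a plunger in a grey fixed housing 70 x 124 mm. z is up; +y is the way to slide, toward the dark catch bridge, whose near face starts 65 mm from here, top 92 mm above the worktop.
- red_plunger (a joint): How far the red socket's plunger (with keeper and knob) is pushed straight down, m: 0 up, 0.016 bottom stop. Spring 6 N at 0, 12.4 N at 0.016; it rises again unless held. It must be over 0.010 down and stay pressed for the keeper to pass under the bridge: slide at about 0.0135. Once let go, the keeper rests up against the bridge's underside and the plunger stays at about 0.010.
- red_keeper (a joint): How far the red socket's keeper (with its knob) is slid along the knob's +y, m: 0 to 0.003 at the start, 0.024 fully home at its stop; about 1.5 N of friction, no spring. With the plunger up it is stopped by the face of the bridge at 0.004.
- blue_plunger (a joint): The plunger of the other socket, which is the same but has a blue knob, m: 0 up, grows as it is pushed down. Leave it up.

How it is judged:
At the end, for the whole second after the job is handed in: The red socket's plunger is held at least 7 mm down by its own keeper, which is slid at least 14 mm, under the catch bridge, with the robot clear of it (value of joint red_plunger above 0.007 m and value of joint red_keeper above 0.014 m); the robot touches nothing.
It fails at once if the blue socket's plunger is pressed down by more than 6 mm (value of joint blue_plunger above 0.006 m).
It also fails if it takes over 32 s, if anything falls off the work surface, if the arm or the gripper's body presses on something with over 40 N, if the wrist force passes 120 N, or if a joint passes its speed limit or range.

## Working session

There is one attempt and no reset: what is moved stays moved. The work goes in short steps, Python scripts to look and compute and a tool call to move; the robot and the scene stay as the last step left them, time stands still between calls to the robot, and variables do not carry over. Pictures are saved under pics/ and viewed, and the job is handed in when it is done.

Besides the shell and the picture viewer there is one more tool, called as name(argument=value, ...) on one line, values as JSON. servo_tool: Moves the arm, as the interface text tells. Its arguments: {"type":"object","properties":{"steps":{"type":"array","items":{"type":"array","items":{"type":"number"}}},"force":{"type":"number"}},"required":["steps"]}

```bash
mkdir -p pics; cat > h.py <<'E'
import numpy as np,cv2
from rig import status,vision,robot,nets
def save(f,n): cv2.imwrite('pics/'+n+'.png',f['color'][:,:,::-1])
def cloud(f):
    h=f['color'].shape[0]; fl=h/2/np.tan(np.radians(f['vertical_fov'])/2)
    v,u=np.mgrid[0:480,0:640]; z=f['range_z']
    P=np.stack([(u-f['cx'])/fl*z,(v-f['cy'])/fl*z,z],-1)
    V=np.array(f['view']); R=V[:3,:3];t=V[:3,3]
    return (P-t)@R
E
python3 - <<'E'
from h import *
s=status.observe(); print(s)
for c in ('scene','top'):
    f=vision.grab_frame(c); save(f,c+'1'); np.savez('/tmp/'+c,**f)
    for n in ('red_knob','red_plunger','red_keeper','blue_plunger'): print(c,n,nets.boxes_of(c,n))
    P=cloud(f); C=f['color'].astype(int)
    for nm,m in (('red',(C[...,0]>1.8*C[...,1])&(C[...,0]>1.8*C[...,2])&(C[...,0]>80)),('blue',(C[...,2]>1.6*C[...,0])&(C[...,2]>80))):
        m&=f['range_z']>0
        k,l,st,ce=cv2.connectedComponentsWithStats(m.astype('uint8'))
        for i in range(1,k):
            if st[i,4]>15: print(c,nm,st[i],np.median(P[l==i],0),P[l==i].min(0),P[l==i].max(0))
E
```

```text
{'time': 0.0, 'joints': array([-1.27907701e+00,  2.21176893e-01,  1.52763574e+00,  1.94373714e-05,
        1.39468099e+00, -1.26119004e-01]), 'dq': array([-0.00125474, -0.00036497,  0.00205565, -0.00057633, -0.00041361,
       -0.00045168]), 'effort': array([ 1.29746120e-03, -4.96889555e+01, -3.89397347e+01, -2.01648331e-04,
        1.07730078e-02,  2.59188681e-05]), 'ee_pos': array([ 0.25343213, -0.5706496 ,  0.2302167 ]), 'ee_rot': array([-2.63282487e+00,  1.71173129e+00,  2.25851906e-03]), 'wrist_force': array([-1.3544855 , -0.18243016,  0.65558083]), 'ft_torque': array([ 0.03234006, -0.02644253, -0.05429293]), 'opening': 0.08533760685202943}
scene red_knob [{'location': [0.5314, -0.3266, 0.0891], 'conf': 0.7}]
scene red_plunger [{'location': [0.5331, -0.3308, 0.0886], 'conf': 0.65}]
scene red_keeper [{'location': [0.5329, -0.3233, 0.089], 'conf': 0.92}]
scene blue_plunger [{'location': [0.4739, -0.1013, 0.0862], 'conf': 0.8}]
scene red [   0    0  107  143 7826] [ 0.20575614 -0.62005261  0.54730237] [ 0.07635812 -0.63389956  0.2536219 ] [0.21790068 0.04767546 0.58080383]
scene re
[... 3674 characters left out ...]
50 11  2 20] [0.80425714 0.28017316 0.00366187] [ 0.80304016  0.2703618  -0.00102702] [0.80761583 0.28877884 0.0084506 ]
top blue [261 137  49  31 308] [ 0.64299652 -0.16447579  0.00897967] [ 0.61496199 -0.20614621  0.00307921] [ 0.66334138 -0.1321893   0.01388368]
top blue [270 143  45  37 300] [ 0.61707544 -0.18327128  0.00889278] [ 0.59575298 -0.21399468  0.00304471] [ 0.65272228 -0.14620966  0.01402701]
top blue [215 250  19  19 239] [ 0.45664514 -0.09547324  0.11519086] [ 0.44732857 -0.10512838  0.09094075] [ 0.47003324 -0.08267678  0.11974084]
top blue [476 348  15  43 204] [ 0.30143967 -0.46438031  0.01416065] [ 0.27825378 -0.47408617  0.00795293] [ 0.33894478 -0.45254283  0.01908297]
```

```bash
python3 - <<'E'
import numpy as np,cv2
for c,(u,v,w,h) in (('scene',(270,180,230,170)),('top',(340,130,150,120))):
    f=np.load(f'/tmp/{c}.npz'); im=f['color'][v:v+h,u:u+w,::-1]
    cv2.imwrite(f'pics/{c}crop.png',cv2.resize(im,None,fx=760/w if c=='scene' else 5,fy=760/w if c=='scene' else 5,interpolation=cv2.INTER_CUBIC))
E
```

```text
(no output)
```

View pics/top1.png

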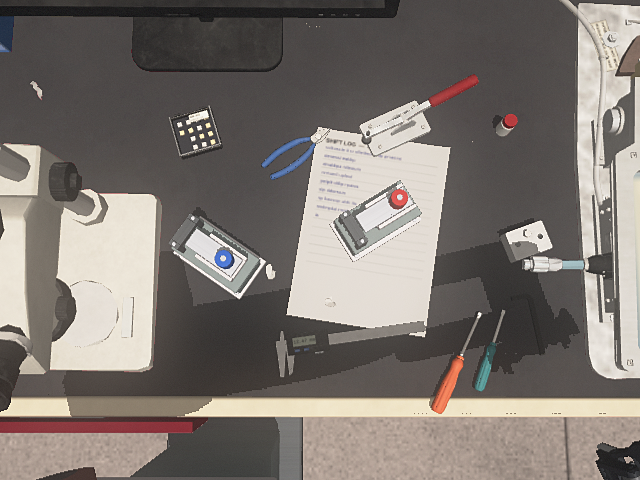

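View pics/scene1.png

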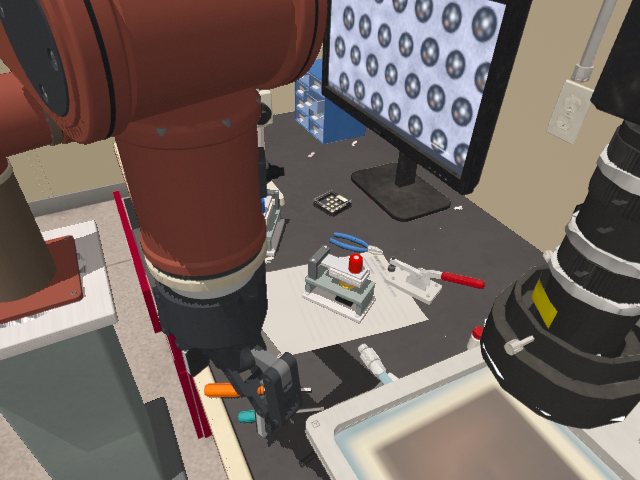

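```bash
ls pics
```

```text
scene1.png
scenecrop.png
top1.png
topcrop.png
```

View pics/topcrop.png

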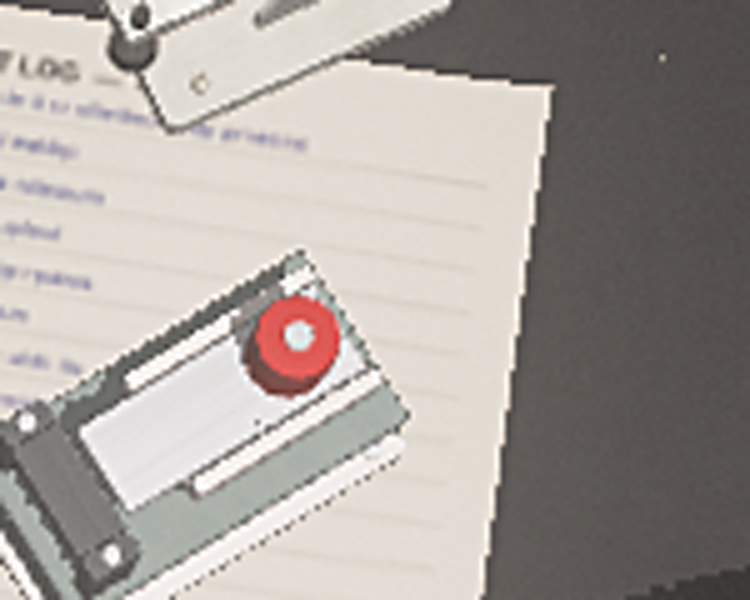

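View pics/scenecrop.png

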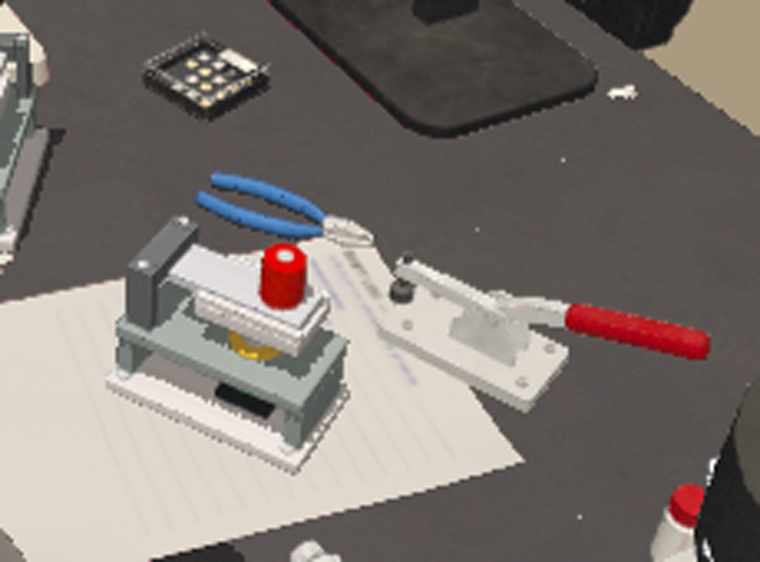

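```bash
python3 - <<'E'
from h import *
f=dict(np.load('/tmp/top.npz')); P=cloud(f); C=f['color'].astype(int)
u0,v0,u1,v1=325,175,425,265
S=np.zeros((480,640),bool);S[v0:v1,u0:u1]=1
def rect(m,nm):
    p=P[m][:,:2]; 
    k,l,st,_=cv2.connectedComponentsWithStats(m.astype('uint8'));i=1+st[1:,4].argmax();p=P[l==i]
    r=cv2.minAreaRect((p[:,:2]*1000).astype('float32')); print(nm,len(p),r,'z',np.percentile(p[:,2],[5,50,95]).round(4)); 
    b=cv2.boxPoints(r); print((b[1]-b[0]),np.degrees(np.arctan2(*(b[1]-b[0])[::-1])))
Z=P[...,2]
red=(C[...,0]>1.8*C[...,1])
rect(S&(Z>.112),'knobtop')
q=P[S&(Z>.114)]; print('knob',q.mean(0),np.median(q,0))
rect(S&(Z>.045)&(Z<.1),'all')
rect(S&(Z>.084)&(Z<.098)&~red&(C.min(-1)>170),'keeper')
rect(S&(Z>.084)&(Z<.098)&(C.max(-1)<130)&~red,'bridge')
rect(S&(Z>.0)&(Z<.1),'x')
h=np.histogram(Z[S],np.arange(-.004,.124,.004));print(list(zip(h[1].round(3),h[0])))
print(robot.tcp_to_grasp)
E
```

```text
knobtop 232 ((459.589111328125, -274.31134033203125), (23.014400482177734, 224.87860107421875), 56.03054428100586) z [0.1131 0.1155 0.1182]
[ 186.49976 -125.65112] -33.969467
knob [ 0.51667999 -0.31433706  0.2342662 ] [ 0.541662   -0.32898506  0.11614454]
all 2951 ((529.3152465820312, -307.8932189941406), (60.187503814697266, 116.64724731445312), 32.00511169433594) z [0.0475 0.0847 0.0925]
[ 61.82242 -98.91693] -57.994892
keeper 936 ((532.5496215820312, -313.5303955078125), (39.57635498046875, 81.45296478271484), 31.906089782714844) z [0.0847 0.0871 0.0898]
[ 43.050232 -69.14667 ] -58.0939
bridge 345 ((505.3097229003906, -269.4505310058594), (51.765052795410156, 16.01964569091797), 31.76860809326172) z [0.0875 0.0914 0.094 ]
[  8.434204 -13.619629] -58.231377
x 6301 ((534.1502685546875, -308.4292907714844), (139.90333557128906, 154.47158813476562), 0.2074640393257141) z [0.0003 0.0112 0.091 ]
[   0.5593262 -154.47058  ] -89.792534
[(np.float64(-0.004), np.int64(2329)), (np.float64(0.0), np.int64(2674)), (np.float64(0.004), np.int64(165)), (np.float64(0.008), np.int64(397)), (np.float
[... 238 characters left out ...]
loat64(0.04), np.int64(21)), (np.float64(0.044), np.int64(245)), (np.float64(0.048), np.int64(878)), (np.float64(0.052), np.int64(54)), (np.float64(0.056), np.int64(8)), (np.float64(0.06), np.int64(6)), (np.float64(0.064), np.int64(5)), (np.float64(0.068), np.int64(11)), (np.float64(0.072), np.int64(27)), (np.float64(0.076), np.int64(44)), (np.float64(0.08), np.int64(131)), (np.float64(0.084), np.int64(790)), (np.float64(0.088), np.int64(561)), (np.float64(0.092), np.int64(185)), (np.float64(0.096), np.int64(11)), (np.float64(0.1), np.int64(11)), (np.float64(0.104), np.int64(12)), (np.float64(0.108), np.int64(14)), (np.float64(0.112), np.int64(145)), (np.float64(0.116), np.int64(85))]
0.0187
```

servo_tool(steps=[[35, 28, 0, 10, 85], [35, 28, 0, 10, 85], [35, 28, 0, 10, 85], [35, 28, 0, 10, 85], [35, 28, 0, 10, 85], [35, 28, 0, 10, 85], [35, 28, 0, 10, 85], [30, 28, 0, 10, 85]], force=60)

```text
time: 1.5
ee_pos: [0.5298, -0.3462, 0.2314]
ee_rot: [3.117, 0.391, 0.0]
wrist_force: [0.7, -0.8, -0.3]
opening: 0.0849
```

servo_tool(steps=[[6, 8, -15, 9, 50], [6, 8, -15, 8.7, 50], [0, 0, -15, 0, 50], [0, 0, -15, 0, 50], [0, 0, -10, 0, 50], [0, 0, 0, 0, 50], [0, 0, 0, 0, 50], [0, 0, 0, 0, 50]])

```text
time: 2.5
ee_pos: [0.541, -0.3317, 0.1622]
ee_rot: [3.022, 0.855, 0.001]
wrist_force: [-0.3, -0.1, 0.4]
opening: 0.0503
```

```bash
python3 - <<'E'
from h import *
s=status.observe(); print(s['ee_pos'],s['ee_rot'],s['opening'],s['joints'],s['wrist_force'])
for c in ('wrist','top','scene'):
    f=vision.grab_frame(c); save(f,c+'2'); np.savez('/tmp/'+c+'2',**f)
    print(c,nets.boxes_of(c,'red_knob'))
E
```

```text
[ 0.54096216 -0.33167392  0.16218395] [3.02162010e+00 8.55465521e-01 1.33753118e-03] 0.05029704270841622 [-6.74191522e-01  2.96060079e-01  1.56842854e+00 -1.05498683e-05
  1.27562533e+00 -1.22597798e+00] [-0.30347776 -0.07928375  0.35774503]
wrist [{'location': [0.5317, -0.3142, 0.088], 'conf': 0.79}]
top [{'location': [0.5374, -0.3177, 0.0865], 'conf': 0.94}]
scene [{'location': [0.5334, -0.3287, 0.0885], 'conf': 0.88}]
```

View pics/wrist2.png

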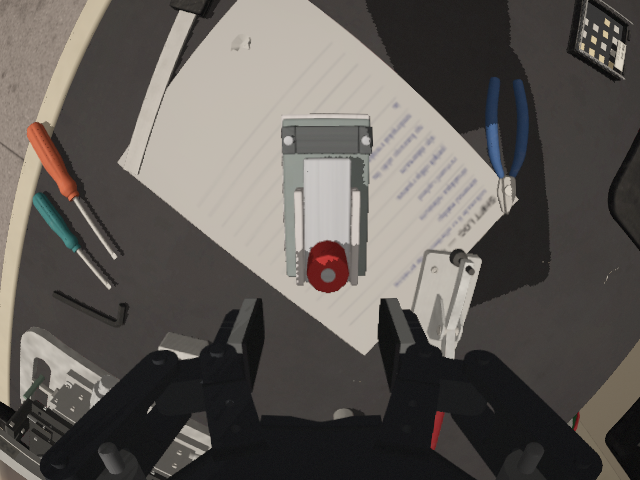

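View pics/scene2.png

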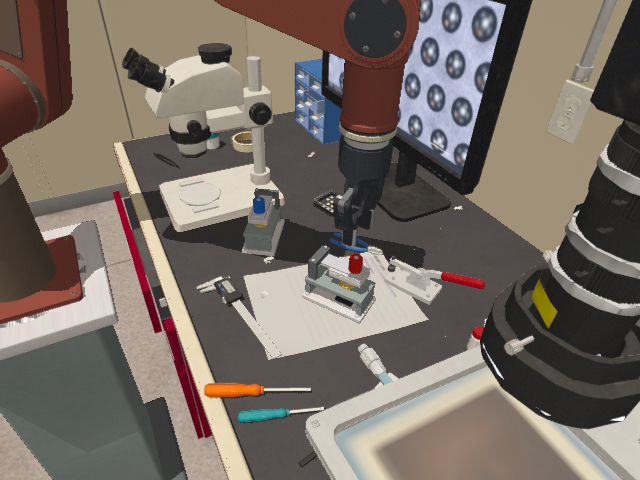

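The wrist view shows the red socket square to the jaws: knob top at about (328,275), bridge at (327,138), fingertips at x≈250 and 392. I'll measure the knob from this closer view.

```bash
cat >> h.py <<'E'
def wcloud(f):
    fl=240/np.tan(np.radians(float(f['vertical_fov']))/2)
    v,u=np.mgrid[0:480,0:640]; a=u-f['cx'];b=v-f['cy']; r=np.hypot(a,b)+1e-9; th=r/fl
    z=f['range_z']; t=np.tan(th)*z
    P=np.stack([a/r*t,b/r*t,z],-1); V=np.array(f['view'])
    return (P-V[:3,3])@V[:3,:3]
E
python3 - <<'E'
from h import *
f=dict(np.load('/tmp/wrist2.npz')); P=wcloud(f); C=f['color'].astype(int)
S=np.zeros((480,640),bool);S[225:300,295:365]=1
red=(C[...,0]>1.8*C[...,1])&(C[...,0]>60)
m=S&red; z=P[...,2]
print(np.percentile(z[m],[1,5,25,50,75,95,99]))
top=S&(z>np.percentile(z[m],95)-.004)&(z<.13)
p=P[top]; print(len(p),p.mean(0)); print(cv2.minEnclosingCircle((p[:,:2]*1000).astype('float32')))
r=cv2.minAreaRect((p[:,:2]*1000).astype('float32'));print(r)
d=np.array([-.53,.848]);n=np.array([.848,.53])
def st(nm,m):
    q=P[m];print(nm,len(q),q.mean(0),'along',np.percentile(q[:,:2]@d,[2,98]),'lat',np.percentile(q[:,:2]@n,[2,98]),'z',np.median(q[:,2]))
st('knob',top)
K=np.zeros_like(S);K[165:240,300:355]=1
st('keeper',K&(C.min(-1)>150)&(z>.075)&(z<.1))
q=P[K&(C.min(-1)>150)&(z>.075)&(z<.1)]
print(cv2.minAreaRect((q[:,:2]*1000).astype('float32')))
B=np.zeros_like(S);B[120:160,275:380]=1
st('bridge',B&(z>.083)&(z<.1)); q=P[B&(z>.083)&(z<.1)];print(cv2.minAreaRect((q[:,:2]*1000).astype('float32')))
print('tcp',np.array([.54096,-.33167])@d,np.array([.54096,-.33167])@n)
E
```

```text
[0.09387945 0.09723505 0.11219237 0.11684747 0.11746086 0.11819778
 0.11869588]
1305 [ 0.54374802 -0.33013746  0.11724321]
((544.162841796875, -330.7177429199219), 11.99526309967041)
((543.9351196289062, -330.7295227050781), (23.106775283813477, 23.144845962524414), 46.42688751220703)
knob 1305 [ 0.54374802 -0.33013746  0.11724321] along [-0.57903157 -0.55802315] lat [0.27585982 0.29638309] z 0.11729426709259
keeper 3607 [ 0.52641398 -0.30194848  0.08918221] along [-0.55715026 -0.51289686] lat [0.27064345 0.30223793] z 0.08924429447409096
((526.71875, -301.969970703125), (33.529296875, 46.29191589355469), 31.508127212524414)
bridge 2629 [ 0.50644272 -0.27019094  0.09301771] along [-0.50866493 -0.48939072] lat [0.2616704  0.31107084] z 0.09322960250767932
((507.34368896484375, -271.4447326660156), (51.973995208740234, 19.842784881591797), 31.682762145996094)
tcp -0.56796496 0.28294897999999996
```

servo_tool(steps=[[3, 1, -15, 0, 50], [0, 0, -15, 0, 50], [0, 0, -15, 0, 50], [0, 0, -13, 0, 50], [0, 0, -8, 0, 50], [0, 0, -5, 0, 50], [0, 0, 0, 0, 50], [0, 0, 0, 0, 50]])

```text
time: 3.8
ee_pos: [0.544, -0.3305, 0.0909]
ee_rot: [3.022, 0.856, 0.001]
wrist_force: [0.1, 0.7, 1.4]
opening: 0.05
```

servo_tool(steps=[[0, 0, 0, 0, 15], [0, 0, 0, 0, 15], [0, 0, 0, 0, 15], [0, 0, 0, 0, 15], [0, 0, 0, 0, 15], [0, 0, 0, 0, 15], [0, 0, 0, 0, 15], [0, 0, 0, 0, 15]], force=60)

```text
time: 4.8
ee_pos: [0.5444, -0.3302, 0.0907]
ee_rot: [3.022, 0.856, 0.002]
wrist_force: [3.9, 3.5, 4.7]
opening: 0.0222
```

```bash
python3 - <<'E'
from h import *
s=status.observe(); print(s['ee_pos'],s['ee_rot'],s['opening'],s['wrist_force'])
f=vision.grab_frame('wrist'); save(f,'w3')
f=vision.grab_frame('scene'); cv2.imwrite('pics/s3.png',cv2.resize(f['color'][180:350,270:500,::-1],None,fx=3.3,fy=3.3,interpolation=cv2.INTER_CUBIC))
E
```

```text
[ 0.54436013 -0.33020623  0.09073004] [3.02192753e+00 8.56229379e-01 2.26325549e-03] 0.022237884599751907 [3.9461597  3.51360198 4.66593719]
```

View pics/w3.png

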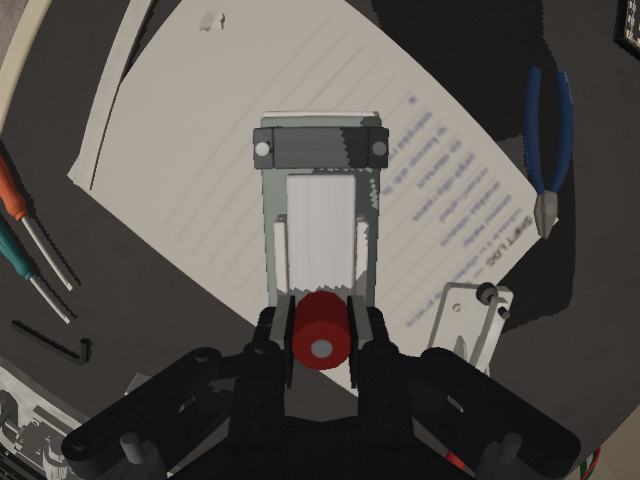

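View pics/s3.png

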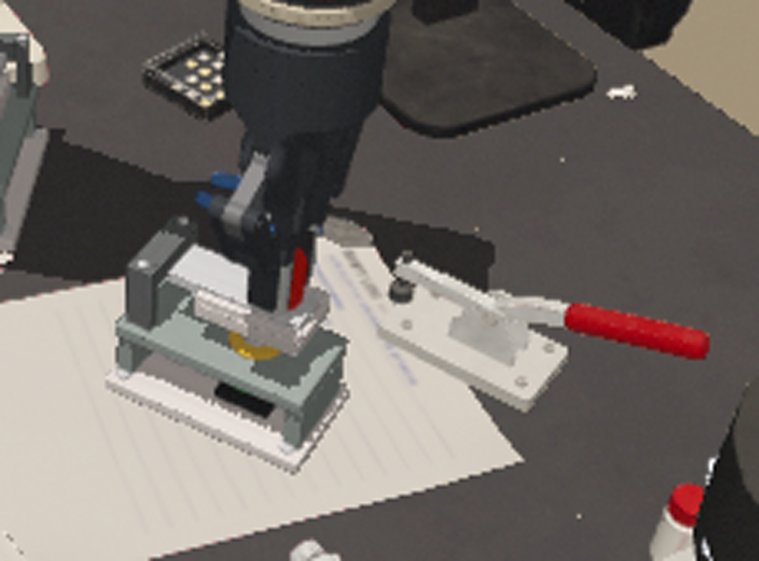

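The knob is gripped: wrist view has it between both pads at (321,330), opening 22 mm. Next I press down.

servo_tool(steps=[[0, 0, -3, 0, 15], [0, 0, -3, 0, 15], [0, 0, -3, 0, 15], [0, 0, -3, 0, 15], [0, 0, -1.5, 0, 15], [0, 0, 0, 0, 15], [0, 0, 0, 0, 15], [0, 0, 0, 0, 15]])

```text
time: 5.9
ee_pos: [0.5447, -0.3307, 0.0784]
ee_rot: [3.021, 0.856, 0.003]
wrist_force: [2.8, 3.3, 9.8]
opening: 0.0225
```

```bash
python3 - <<'E'
from h import *
s=status.observe(); print(s['ee_pos'],s['opening'],s['wrist_force'],s['ft_torque'])
f=vision.grab_frame('wrist'); save(f,'w4'); P=wcloud(f);C=f['color'].astype(int)
m=(C.min(-1)>130)&(P[...,2]>.06)&(P[...,2]<.1);m[:, :295]=0;m[:,350:]=0;m[:150]=0;m[300:]=0
print('keeper z',np.median(P[m][:,2]),m.sum()); b=P[135:160,270:370];print('bridge',np.median(b[...,2]))
f=vision.grab_frame('scene'); cv2.imwrite('pics/s4.png',cv2.resize(f['color'][180:350,270:500,::-1],None,fx=3.3,fy=3.3,interpolation=cv2.INTER_CUBIC))
E
```

```text
[ 0.54469005 -0.33067691  0.07835788] 0.022532200257948165 [2.84049721 3.32906884 9.84311637] [ 0.51211083 -0.47935898  0.02812031]
keeper z 0.07652185941914122 6169
bridge 0.09330755025821925
```

View pics/s4.png

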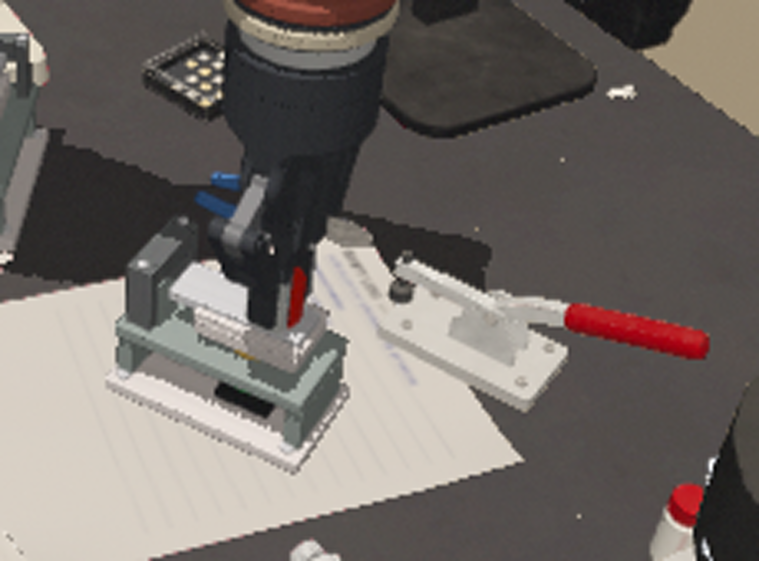

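View pics/w4.png

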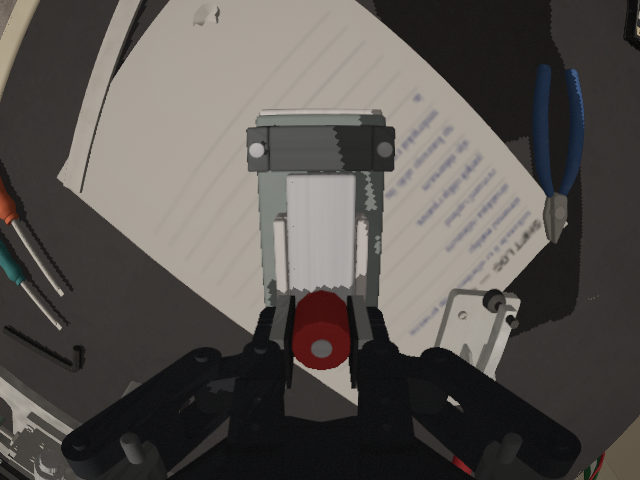

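servo_tool(steps=[[0, 0, -1, 0, 15], [-1.6, 2.5, 0, 0, 15], [-1.6, 2.5, 0, 0, 15], [-1.6, 2.5, 0, 0, 15], [-1.6, 2.5, 0, 0, 15], [-1.6, 2.5, 0, 0, 15], [-1.6, 2.5, 0, 0, 15], [0, 0, 0, 0, 15]])

```text
time: 7.0
ee_pos: [0.5357, -0.3164, 0.0779]
ee_rot: [3.019, 0.855, 0.005]
wrist_force: [4.5, 2.1, 9.3]
opening: 0.0221
```

```bash
cat > chk.py <<'E'
import sys
from h import *
n=sys.argv[1]
s=status.observe(); print(s['time'],s['ee_pos'],s['opening'],s['wrist_force'],s['ft_torque'])
print('slid',(s['ee_pos'][:2]-[.54469,-.33068])@[-.53,.848])
f=vision.grab_frame('wrist'); save(f,'w'+n); P=wcloud(f);C=f['color'].astype(int)
m=(C.min(-1)>130)&(P[...,2]>.06)&(P[...,2]<.1);m[:, :295]=0;m[:,350:]=0;m[:150]=0;m[300:]=0
print('keeper z',np.median(P[m][:,2]),m.sum())
f=vision.grab_frame('scene'); cv2.imwrite('pics/s'+n+'.png',cv2.resize(f['color'][180:350,270:500,::-1],None,fx=3.3,fy=3.3,interpolation=cv2.INTER_CUBIC))
E
python3 chk.py 5
```

```text
7.0 [ 0.53573274 -0.31637091  0.07793718] 0.02206229949041276 [4.46931246 2.12374295 9.30229312] [ 0.38334504 -0.6163358   0.02725284]
slid 0.016881453789584434
keeper z 0.07613272579549206 3840
```

View pics/w5.png

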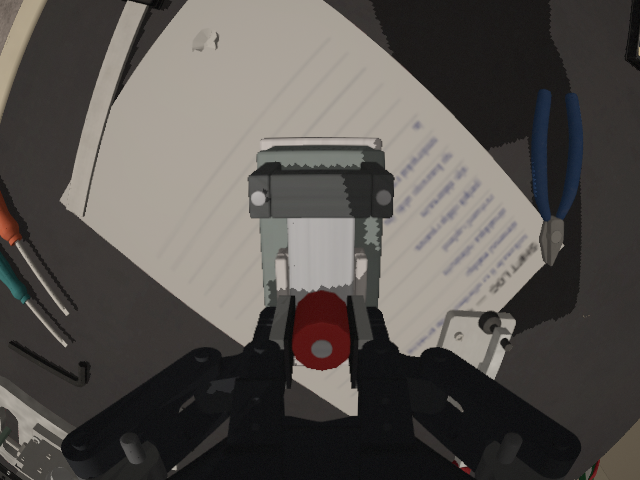

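The keeper is passing under the bridge: 16.9 mm slid, with the bridge at (320,193) in the wrist view and no jam. I'll carry it on to the stop.

servo_tool(steps=[[-1.3, 2.1, 0, 0, 15], [-1.3, 2.1, 0, 0, 15], [-1.1, 1.7, 0, 0, 15], [-0.6, 0.9, 0, 0, 15], [0, 0, 0, 0, 15], [0, 0, 0, 0, 15], [0, 0, 0, 0, 15], [0, 0, 0, 0, 15]])

```text
time: 8.1
ee_pos: [0.5321, -0.3104, 0.0783]
ee_rot: [3.017, 0.855, 0.006]
wrist_force: [6.0, -0.0, 8.4]
opening: 0.0223
```

```bash
python3 chk.py 6
```

```text
8.1 [ 0.53208785 -0.31044681  0.07834195] 0.0223098912230402 [ 5.95219392 -0.01900519  8.36735705] [ 0.04389292 -0.84737731 -0.02368243]
slid 0.02383688995779708
keeper z 0.07650052237732169 3375
```

View pics/w6.png

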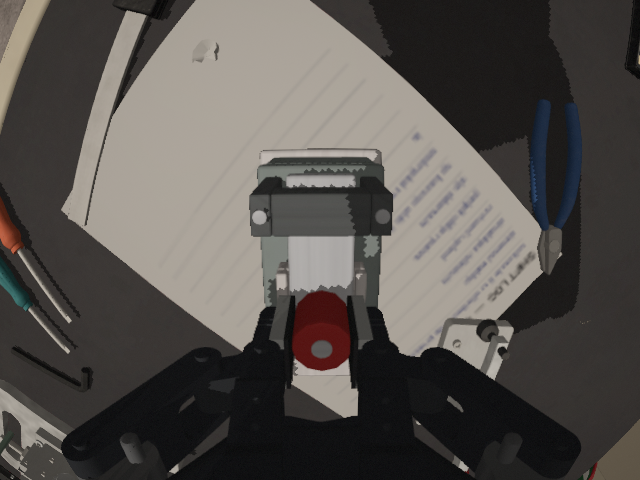

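View pics/s6.png

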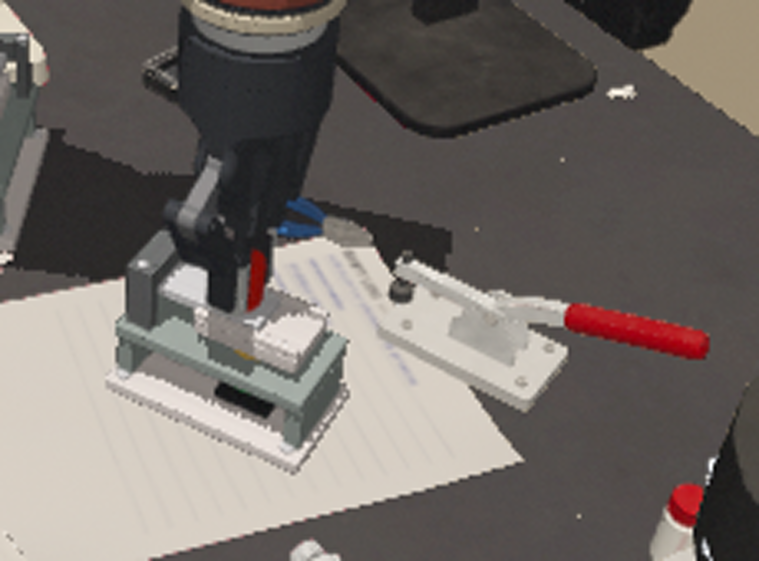

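The keeper's end now shows past the bridge at (320,180), about 23.8 mm slid. I'll open the jaws and rise.

servo_tool(steps=[[0, 0, 0, 0, 26], [0, 0, 0, 0, 30], [0, 0, 0, 0, 40], [0, 0, 0, 0, 50], [0, 0, 0, 0, 50], [0, 0, 0, 0, 50], [0, 0, 0, 0, 50], [0, 0, 0, 0, 50]])

```text
time: 9.2
ee_pos: [0.5297, -0.3084, 0.0758]
ee_rot: [-3.023, -0.857, 0.0]
wrist_force: [-0.5, 0.5, 0.6]
opening: 0.0499
```

servo_tool(steps=[[0, 0, 6, 0, 50], [0, 0, 12, 0, 50], [0, 0, 15, 0, 50], [0, 0, 15, 0, 50], [0, 0, 15, 0, 50], [0, 0, 12, 0, 50], [0, 0, 5, 0, 50], [0, 0, 0, 0, 50]])

```text
time: 10.2
ee_pos: [0.5298, -0.3085, 0.1561]
ee_rot: [3.022, 0.856, 0.0]
wrist_force: [0.2, 0.5, -0.4]
opening: 0.0501
```

```bash
python3 chk.py 7; python3 - <<'E'
from h import *
f=vision.grab_frame('wrist');save(f,'w7b');P=wcloud(f);C=f['color'].astype(int);z=P[...,2]
red=(C[...,0]>1.8*C[...,1])&(C[...,0]>60);red[:,:280]=0;red[:,380:]=0;red[:200]=0;red[330:]=0
zt=np.percentile(z[red],95);S=np.zeros(z.shape,bool);S[200:330,280:380]=1
p=P[S&(z>zt-.004)&(z<.13)];c,r=cv2.minEnclosingCircle((p[:,:2]*1000).astype('float32'));print('knob top',p.mean(0),c,r)
print('slide',(np.array(c)/1000-[.5438,-.3307])@[-.53,.848],'drop',.1173-np.median(p[:,2]))
for n in ('red_knob','blue_plunger'): 
  vision.grab_frame('top');print(n,nets.boxes_of('top',n))
E
```

```text
10.2 [ 0.5297739  -0.30850465  0.15607031] 0.05013144984334193 [ 0.17773584  0.50219604 -0.44282177] [ 0.01705021  0.01120847 -0.0410685 ]
slid 0.02671022796711823
keeper z 0.07939361284219856 3127
knob top [ 0.53169295 -0.31044274  0.10767751] (532.1383056640625, -311.38018798828125) 12.0281400680542
slide 0.02256389858398433 drop 0.00960934588456154
red_knob [{'location': [0.5229, -0.2972, 0.0757], 'conf': 0.88}]
blue_plunger [{'location': [0.4878, -0.0467, 0.0922], 'conf': 0.55}]
```

View pics/w7.png

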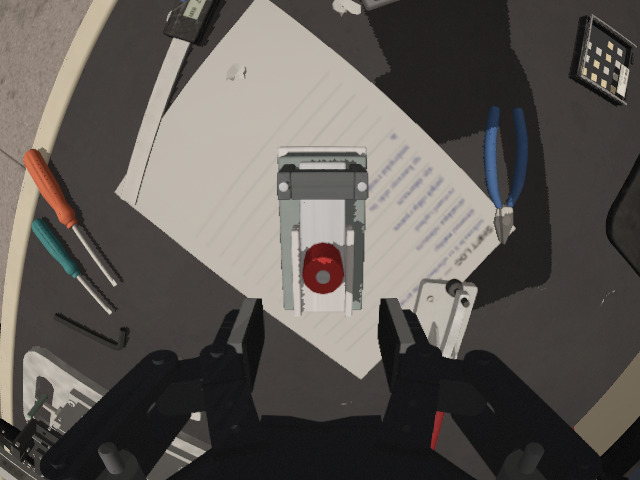

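View pics/s7.png

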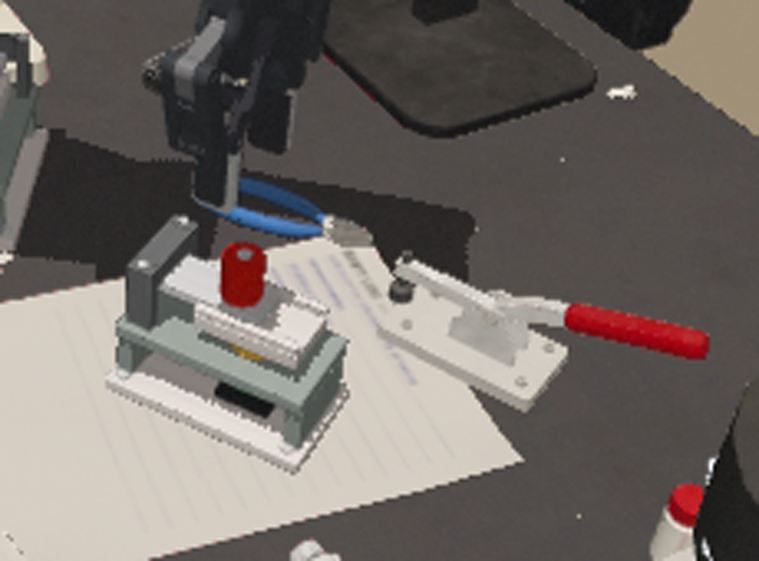

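Both views show the knob free of the gripper, the keeper under the bridge with its end past it at (322,167), and the fingers well clear. The knob has dropped 9.6 mm and slid about 22.6 mm, which matches the latched state, so I'll hand in.

```bash
python3 -c "
from rig import robot
print(robot.close_job())"
```

```text
the job is handed in; nothing more can be done
None
```

The red socket is closed: its keeper is under the catch bridge and holds the plunger down with the gripper clear. I gripped the red knob, pressed it down about 13 mm, slid it to its stop, let go and raised the arm. The job was handed in at about 10.4 s of the 32 s allowed.

- **Plunger:** after release, the wrist camera puts the knob 9.6 mm lower than at the start. That matches the expected latched depth of about 10 mm, and the limit is 7 mm.
- **Keeper:** the knob has slid about 22.6 mm by the camera and 23.8 mm by the arm's own travel; 14 mm is needed. Its end shows beyond the bridge in the picture.
- **Robot:** the fingertips are about 50 mm above the knob top and the wrist force is about 0.5 N, so it touches nothing.
- **Blue socket:** I never went near it. The last network report put it about 40 mm from where it was first seen. That report had low confidence (0.55), and I put it down to a poor detection, perhaps because the arm was partly in the way; I did not check it against a picture.

The trained networks placed `red_knob` 13–20 mm off, near the middle of the keeper. I used my own depth measurement of the knob's top instead.

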